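# Find the scrap-trough flap that rocks and push it open

### The job

One of the four identical steel flaps in the top of the scrap trough is not blocked: press gently on the flaps' near-side pads with the fingertips, one flap after another, until you find the one that rocks, then push that flap's near edge down into the trough until it is fully open, and leave it open with the hand clear. Do not force the blocked flaps, do not lift any flap's near edge up, and leave the jar, pipe piece, magnet and wrench where they are.

Things in the scene. Friction and masses are not known exactly. Their poses are not given: they have to be found in the camera images.
- trough: Grey steel scrap trough fixed to the bench, 200 mm (x) by 490 mm (y), top 110 mm above the bench, turned up to 0.25 rad. Four identical flaps lie flush in its top, in a row along its y, pitch 115 mm, 11 mm ribs between. Origin on the bench under the row's middle; front face 75 mm to -x (robot side), rear face 125 mm to +x; a fixed deck 73 mm deep behind the flaps, a 23 mm rim before them.
- flap_a: Steel flap, first from the trough's -y end: 100 x 100 mm, 5 mm thick, top face 110 mm above the bench. Origin on its pivot line, level with the top face; x as the trough's when shut. Near edge 75 mm to -x, far edge 25 mm to +x. Dark press pad, 24 x 64 mm, flush within 1 mm, centred 55 mm from the pivot to -x. Any of the four, all alike, may be the unblocked one.
- hinge_a (a joint): Angle of flap_a, rad: 0 shut, flush (start); positive = near edge down in the trough, stop at 0.75 (fully open); negative = near edge raised. Three flaps rest on hidden blocks and turn under 0.03 at a gentle press. The unblocked one gives way at 2 to 4 N on its pad (hinge friction 0.2 N m) and stays where left; at least 85 mm of free depth under it.
- flap_b: Steel flap, second from the -y end: 100 x 100 mm, 5 mm thick, top face 110 mm above the bench. Origin on its pivot line, level with the top face; x as the trough's when shut. Near edge 75 mm to -x, far edge 25 mm to +x. Dark press pad, 24 x 64 mm, flush within 1 mm, centred 55 mm from the pivot to -x. Any of the four, all alike, may be the unblocked one.
- hinge_b (a joint): Angle of flap_b, rad: 0 shut, flush (start); positive = near edge down in the trough, stop at 0.75 (fully open); negative = near edge raised. Three flaps rest on hidden blocks and turn under 0.03 at a gentle press. The unblocked one gives way at 2 to 4 N on its pad (hinge friction 0.2 N m) and stays where left; at least 85 mm of free depth under it.
- flap_c: Steel flap, third from the -y end: 100 x 100 mm, 5 mm thick, top face 110 mm above the bench. Origin on its pivot line, level with the top face; x as the trough's when shut. Near edge 75 mm to -x, far edge 25 mm to +x. Dark press pad, 24 x 64 mm, flush within 1 mm, centred 55 mm from the pivot to -x. Any of the four, all alike, may be the unblocked one.
- hinge_c (a joint): Angle of flap_c, rad: 0 shut, flush (start); positive = near edge down in the trough, stop at 0.75 (fully open); negative = near edge raised. Three flaps rest on hidden blocks and turn under 0.03 at a gentle press. The unblocked one gives way at 2 to 4 N on its pad (hinge friction 0.2 N m) and stays where left; at least 85 mm of free depth under it.
- flap_d: Steel flap, fourth, at the +y end: 100 x 100 mm, 5 mm thick, top face 110 mm above the bench. Origin on its pivot line, level with the top face; x as the trough's when shut. Near edge 75 mm to -x, far edge 25 mm to +x. Dark press pad, 24 x 64 mm, flush within 1 mm, centred 55 mm from the pivot to -x. Any of the four, all alike, may be the unblocked one.
- hinge_d (a joint): Angle of flap_d, rad: 0 shut, flush (start); positive = near edge down in the trough, stop at 0.75 (fully open); negative = near edge raised. Three flaps rest on hidden blocks and turn under 0.03 at a gentle press. The unblocked one gives way at 2 to 4 N on its pad (hinge friction 0.2 N m) and stays where left; at least 85 mm of free depth under it.
- jar: Bystander: jar, 60 mm across, 75 mm tall, standing on the trough's rear deck. Origin at the centre of its underside.
- pipe: Bystander: piece of steel pipe standing on end on the trough's rear deck, 48 mm across, 60 mm tall. Origin at the centre of its underside.
- magnet: Bystander: yellow stepped welding magnet lying on the bench to the left (+y) of the trough, 64 mm by 85 mm, 24 mm thick. Origin at the centre of its underside.
- wrench: Bystander: steel wrench, 190 mm long, lying on the bench to the right (-y) of the trough. Origin on its underside near the middle.

How it is judged:
On the way, in this order (a step that is already met when the one before it is completed fails the run):
1. fingers press the unblocked flap and it rocks (((value of joint hinge_a above 0.05 rad and contact force between the fingers and flap_a above 0.2 N) or (value of joint hinge_b above 0.05 rad and contact force between the fingers and flap_b above 0.2 N) or (value of joint hinge_c above 0.05 rad and contact force between the fingers and flap_c above 0.2 N) or (value of joint hinge_d above 0.05 rad and contact force between the fingers and flap_d above 0.2 N))).
2. fingers push that flap open (((value of joint hinge_a above 0.6 rad and contact force between the fingers and flap_a above 0.2 N) or (value of joint hinge_b above 0.6 rad and contact force between the fingers and flap_b above 0.2 N) or (value of joint hinge_c above 0.6 rad and contact force between the fingers and flap_c above 0.2 N) or (value of joint hinge_d above 0.6 rad and contact force between the fingers and flap_d above 0.2 N))).
At the end, for the whole second after the job is handed in: One flap, pushed there by the fingers, stands open at 0.6 rad or more (stop at 0.75) and at rest; the other flaps are shut, and the jar, pipe piece, magnet and wrench are within 30 mm of where they were (((value of joint hinge_a above 0.6 rad and value of joint each of hinge_b, hinge_c, hinge_d below 0.06 rad) or (value of joint hinge_b above 0.6 rad and value of joint each of hinge_a, hinge_c, hinge_d below 0.06 rad) or (value of joint hinge_c above 0.6 rad and value of joint each of hinge_a, hinge_b, hinge_d below 0.06 rad) or (value of joint hinge_d above 0.6 rad and value of joint each of hinge_a, hinge_b, hinge_c below 0.06 rad)) and velocity of joint hinge_a between -0.05 and 0.05 rad/s and value of joint each of hinge_a, hinge_b, hinge_c, hinge_d above -0.08 rad and velocity of joint hinge_b between -0.05 and 0.05 rad/s and velocity of joint hinge_c between -0.05 and 0.05 rad/s and velocity of joint hinge_d between -0.05 and 0.05 rad/s and distance of each of jar, pipe, magnet, wrench from where it was at the start of the episode below 0.03 m); the robot touches nothing.
It fails at once if the jar, pipe piece, magnet or wrench is moved or lifted more than 30 mm (distance of any of jar, pipe, magnet, wrench from where it was at the start of the episode above 0.03 m).
It fails at once if a flap's near edge is lifted up (beyond 0.2 rad) (value of joint any of hinge_a, hinge_b, hinge_c, hinge_d below -0.2 rad).
It fails at once if a flap is forced with more than 60 N (contact force between any of the fingers, the arm and flap_a above 60 N or contact force between any of the fingers, the arm and flap_b above 60 N or contact force between any of the fingers, the arm and flap_c above 60 N or contact force between any of the fingers, the arm and flap_d above 60 N).
It also fails if it takes over 64 s, if anything falls off the work surface, if the arm or the gripper's body presses on something with over 40 N, if the wrist force passes 120 N, or if a joint passes its speed limit or range.

### The arm

A 6-joint arm with a two-finger parallel gripper is mounted at the origin on the work surface. World frame = base frame: x ahead of the robot, y to its left, z up, the work surface at z = 0. Lengths are in m, angles in rad, forces in N, time in s.
With the tool pointing down it reaches from about 0.275 to 0.75 m from the base axis. Payload 10.2 kg.
Tool frame: the origin (TCP) lies at the very end of the fingers, on their centre line; the grasp point (between the pads) lies 19 mm behind it; z points along the fingers, y is the line along which they close (so a half turn about z gives the same grasp; the last joint's range is limited). The gripper opens to 85 mm and grips with 20 to 120 N. Pads are 22 mm wide; open, the fingers measure 114 mm over their backs; the gripper's body (76 mm by 85 mm) begins 54 mm behind the grasp point. The pads swing forward as they close: fully open they stand 13 mm farther back than shut.
Start: joints at [0.892, 0.313, 1.498, -0, 1.331, -0.223], TCP at [0.231, 0.471, 0.231] pointing down, gripper open.
Joint ranges: [-2.94, 2.94], [-0.97, 2.17], [0.19, 2.56], [-1.23, 4.37], [0.02, 3.11], [-2.88, 2.88]. Speed limits (rad/s): [2.39, 2.39, 3.01, 3.14, 3.14, 3.14].

### API

Orientations are given as a 3x3 rotation matrix whose columns are the frame's x, y, z axes.
In Python, from station import arm gives the robot as it stands.
- The arm moves only by the tool carry_out, never from a script. Its argument "motion" is a list of rows, each a list of 2 entries, a list of its own where there are three numbers: the shift along the tool's x, y, z in mm, then the turn, a rotation vector about the tool's x, y, z in degrees. In form: [[[x, y, z], [wx, wy, wz]], ...]. A call has 1 to 8 rows; each row shifts and turns the commanded pose from where the row before left it, along the tool's axes as they then stand; what a row does not reach is not made up. A row lasts 1/8 s, in which the tool goes at most 62.5 mm and 10.7 degrees, less where a joint would pass 70% of its speed; a pose out of reach is approached as far as the arm can. A call with a gripper value outside its range is refused whole. "hand" is the finger opening in mm, from 0 to 85.4, set as the call begins (left out, the last holds). The fingers move at their own pace and stop on an object; "grip_force" is the grip in N (left out, the last holds). Time passes only in rows, so rows that do not move let the fingers close. It gives the time, the measured TCP pose, the force, the opening and the grip force at its end, in the units of the state.
- arm.sense(): the state, without advancing time (a new reading comes with each control period).
- arm.get_image(name): name is "side" or "top" or "wrist"; returns (picture, depth): 400x640x3 uint8, blue, green, red; 400x640 float32, m along the optical axis (not along the pixel's ray), 0 where there is no reading.
- arm.camera_model(name): a dict with "fovy" (degrees; the focal length in pixels is half the picture's height over the tangent of half this angle, whatever the lens; pixels are square), "cx", "cy" (the principal point, pixels), "T" (4x4, takes a point from camera to world coordinates). Camera axes: x right, y down, z forward; pixel columns grow to the right and rows downward; lengths in m; the calibration is good to about 2 mm. A picture is of the moment at which its call begins: read the wrist's pose just before it. camera_model takes no time and is no camera call; for the wrist camera it gives the pose at the moment of the call.
- arm.hand_in(): hands the job in; it is judged then, once.
The state is a dict: "t": time; "joint_pos": joint angles; "qd": joint speeds; "effort": joint torques, N m; "tool_pos": TCP position; "eef_rot": TCP orientation; "contact_force": force on the tool from outside, world axes, zero at the start; "ft_torque": the same for the moment, N m; "finger_gap": opening from 0.0 (shut) to 1.0 (fully open); "finger_force": force on a finger pad.
Only numpy, scipy, OpenCV 4.12 (cv2) and the standard library are available. Lean on these libraries where they do the work, as an engineer would, in place of code of your own. Each camera call takes 0.05 s, during which the arm holds its last target. There are 200 camera calls.

## Working session

There is one attempt and no reset: what is moved stays moved. The work goes in short steps, Python scripts to look and compute and a tool call to move; the robot and the scene stay as the last step left them, time stands still between calls to the robot, and variables do not carry over. Pictures are saved under pics/ and viewed, at most 10 in all, crops included, and the job is handed in when it is done.

Besides the shell and the picture viewer there is one more tool, called after ">>>" as a command line: name --argument value ..., lists and objects as JSON in quotes. carry_out: Moves the arm, as the interface text tells. Its arguments: {"type":"object","properties":{"motion":{"type":"array","items":{"type":"array"}},"hand":{"type":"number"},"grip_force":{"type":"number"}},"required":["motion"]}

```bash
mkdir -p pics
python3 - <<'E'
from station import arm
import cv2,numpy as np
s=arm.sense();print(s)
for n in("top","side"):
    p,d=arm.get_image(n);cv2.imwrite(f"pics/{n}0.png",p);np.save(f"pics/{n}0.npy",d);m=arm.camera_model(n);print(n,m)
E
```

```text
{'t': 0.0, 'joint_pos': array([ 8.91596017e-01,  3.13462258e-01,  1.49848177e+00,  1.08943810e-05,
        1.33100592e+00, -2.23395006e-01]), 'qd': array([-2.77817435e-04,  1.82476126e-03, -1.15863706e-03, -7.38372578e-06,
        3.83443533e-04, -1.39967263e-04]), 'effort': array([ 2.95139907e-04, -4.12254453e+01, -2.59742618e+01, -1.83724292e-04,
        4.02267091e-03, -8.35689406e-06]), 'tool_pos': array([0.23092672, 0.47117915, 0.23071199]), 'eef_rot': array([[-8.97905560e-01,  4.40187306e-01, -8.60847532e-04],
       [ 4.40188038e-01,  8.97905001e-01, -1.04943007e-03],
       [ 3.11013510e-04, -1.32122388e-03, -9.99999079e-01]]), 'contact_force': array([ 0.08324346, -0.40835455, -0.27315224]), 'ft_torque': array([ 0.02975447, -0.01733112, -0.04143308]), 'finger_force': 0.0, 'finger_gap': 0.9993938171790473}
top {'fovy': 51.60641849743149, 'cx': 309.61228426046426, 'cy': 200.15705243827932, 'T': array([[-0.07780474, -0.97453168,  0.21031983,  0.3663386 ],
       [-0.99695045,  0.07732574, -0.01051295,  0.01236542],
       [-0.00601794, -0.2104964 , -0.97757611,  1.24473698],
       [ 0.        ,  0.        ,  0.        ,  1.        ]])}
side {'fovy': 52.31197290501931, 'cx': 317.0309969197608, 'cy': 198.54725900404202, 'T': array([[ 0.93287007, -0.21382044,  0.28988661,  0.21370409],
       [-0.35961271, -0.59926598,  0.71523352, -0.91865663],
       [ 0.02078764, -0.77146685, -0.63592985,  0.9175489 ],
       [ 0.        ,  0.        ,  0.        ,  1.        ]])}
```

View pics/top0.png

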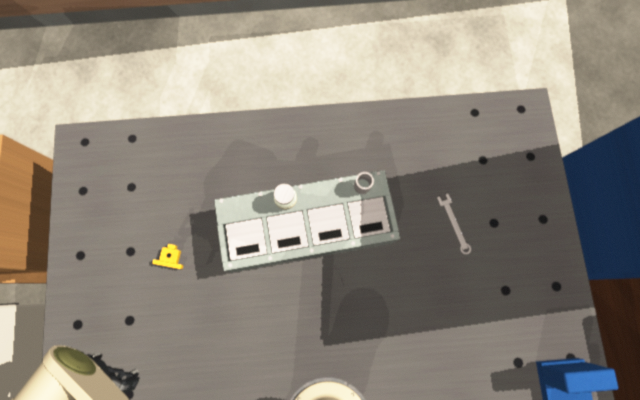

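The top view shows the four pads at about (247,249), (289,242), (330,235) and (371,227). The jar is at (285,196) and the pipe at (365,182), both on the rear deck. Next I locate the pads precisely.

```bash
cat > h.py <<'E'
import cv2,numpy as np
from station import arm
def ray(n,uv,z):
    m=arm.camera_model(n);f=200/np.tan(np.radians(m["fovy"]/2))
    d=m["T"][:3,:3]@np.array([(uv[0]-m["cx"])/f,(uv[1]-m["cy"])/f,1]);o=m["T"][:3,3]
    return o+d*(z-o[2])/d[2]
def shift(P):  # tool-axis shift in mm from present pose to P
    s=arm.sense();return 1000*s["eef_rot"].T@(np.array(P)-s["tool_pos"])
E
python3 - <<'E'
from h import *
p=cv2.imread("pics/top0.png");g=cv2.cvtColor(p,6)
m=(g<45).astype(np.uint8);m[:215]=0;m[262:]=0;m[:,:225]=0;m[:,395:]=0
n,l,st,c=cv2.connectedComponentsWithStats(m)
Q=[]
for i in range(1,n):
    if st[i,4]>60: P=ray("top",c[i],.11);Q.append(P);print(c[i],st[i],P.round(4))
Q=np.array(sorted(Q,key=lambda q:q[1]));v=Q[-1]-Q[0]
print(np.linalg.norm(np.diff(Q,axis=0),axis=1),"yaw",np.arctan2(-v[0],v[1]))
for q in Q: print(shift(q).round(1))
print(shift(Q.mean(0)+[0,0,.1]))
E
```

```text
[371.08403361 226.98319328] [361 223  21   9 119] [ 0.5214 -0.1634  0.11  ]
[329.8452381  234.35714286] [321 231  19   7  84] [ 0.5099 -0.0479  0.11  ]
[288.45238095 241.72619048] [279 238  20   8  84] [0.4986 0.0672 0.11  ]
[0.11601016 0.11569217] yaw 0.09851397314695197
[-540.2 -441.8  121.1]
[-479.  -343.2  121.1]
[-418.2 -244.8  121. ]
[-479.0985608  -343.3817906    21.05624626]
```

>>> carry_out --motion '[[[-45, -18, 0], [0, 0, 0]], [[-45, -18, 0], [0, 0, 0]], [[-45, -18, 0], [0, 0, 0]], [[-45, -18, 0], [0, 0, 0]], [[-45, -18, 0], [0, 0, 0]], [[-45, -18, 0], [0, 0, 0]], [[-45, -18, 0], [0, 0, 0]], [[-42, -20, 0], [0, 0, 0]]]' --hand 0

```text
t: 1.1
tool_pos: [0.4882, 0.1818, 0.231]
eef_rot: [[-0.898, 0.44, -0.001], [0.44, 0.898, -0.0], [0.001, -0.0, -1.0]]
contact_force: [0.1, -0.1, -0.7]
finger_gap: -0.002
finger_force: 0.0
```

>>> carry_out --motion '[[[0, 0, 15], [0, 0, -10.5]], [[0, 0, 15], [0, 0, -10.5]], [[0, 0, 15], [0, 0, -10.5]], [[0, 0, 15], [0, 0, 0]], [[0, 0, 15], [0, 0, 0]], [[0, 0, 0], [0, 0, 0]]]'

```text
t: 1.85
tool_pos: [0.4869, 0.1831, 0.1552]
eef_rot: [[-0.996, -0.092, -0.002], [-0.092, 0.996, -0.0], [0.002, -0.0, -1.0]]
contact_force: [-0.2, -0.3, 0.1]
finger_gap: 0.005
finger_force: 0.0
```

Run:
```python
from h import *
s=arm.sense();print(s["t"],s["tool_pos"],s["eef_rot"],s["contact_force"],s["finger_gap"])
print(shift([.4873,.182,.116]))
p,d=arm.get_image("wrist");cv2.imwrite("pics/w1.png",p)
```

```text
1.85 [0.48687157 0.18311232 0.15517198] [[-9.95766154e-01 -9.18956173e-02 -2.22752431e-03]
 [-9.18951508e-02  9.95768640e-01 -3.11095526e-04]
 [ 2.24668717e-03 -1.05079713e-04 -9.99997471e-01]] [-0.19831033 -0.30667254  0.11858517] 0.004662909758536954
[-0.41240505 -1.14287143 39.17126935]
```

View pics/w1.png

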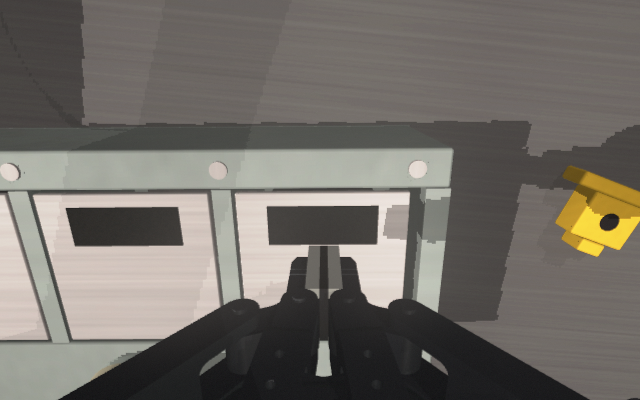

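The wrist view shows the shut fingers at (323,250), in line with pad d, which is centred at (322,225). I'll press gently now.

>>> carry_out --motion '[[[0, 0, 15], [0, 0, 0]], [[0, 0, 15], [0, 0, 0]], [[0, 0, 8], [0, 0, 0]], [[0, 0, 0], [0, 0, 0]]]'

```text
t: 2.4
tool_pos: [0.4871, 0.1831, 0.1176]
eef_rot: [[-0.996, -0.094, -0.001], [-0.094, 0.996, -0.0], [0.001, -0.0, -1.0]]
contact_force: [0.7, -0.0, -0.4]
finger_gap: -0.0
finger_force: 0.0
```

>>> carry_out --motion '[[[0, 0, 2], [0, 0, 0]], [[0, 0, 2], [0, 0, 0]], [[0, 0, 0], [0, 0, 0]]]'

```text
t: 2.78
tool_pos: [0.4874, 0.1832, 0.1143]
eef_rot: [[-0.996, -0.094, 0.0], [-0.094, 0.996, -0.0], [-0.0, -0.0, -1.0]]
contact_force: [-0.1, 0.2, 0.0]
finger_gap: -0.002
finger_force: 0.0
```

>>> carry_out --motion '[[[0, 0, 1], [0, 0, 0]], [[0, 0, 1], [0, 0, 0]], [[0, 0, 0], [0, 0, 0]]]'

```text
t: 3.15
tool_pos: [0.4874, 0.1832, 0.1122]
eef_rot: [[-0.996, -0.094, -0.0], [-0.094, 0.996, -0.0], [0.0, -0.0, -1.0]]
contact_force: [0.3, -0.2, 0.3]
finger_gap: -0.002
finger_force: 0.0
```

>>> carry_out --motion '[[[0, 0, 1], [0, 0, 0]], [[0, 0, 1], [0, 0, 0]], [[0, 0, 0], [0, 0, 0]]]'

```text
t: 3.52
tool_pos: [0.4873, 0.1832, 0.1102]
eef_rot: [[-0.996, -0.094, -0.0], [-0.094, 0.996, 0.0], [0.0, 0.0, -1.0]]
contact_force: [-0.3, 0.1, 0.2]
finger_gap: 0.001
finger_force: 0.0
```

>>> carry_out --motion '[[[0, 0, 1], [0, 0, 0]], [[0, 0, 0], [0, 0, 0]]]'

```text
t: 3.78
tool_pos: [0.4875, 0.1832, 0.1096]
eef_rot: [[-0.996, -0.094, 0.0], [-0.094, 0.996, -0.0], [-0.0, -0.0, -1.0]]
contact_force: [-2.1, -0.9, 5.1]
finger_gap: 0.0
finger_force: 2.3
```

>>> carry_out --motion '[[[0, 0, 1], [0, 0, 0]], [[0, 0, 0], [0, 0, 0]]]'

```text
t: 4.03
tool_pos: [0.4875, 0.1832, 0.1096]
eef_rot: [[-0.996, -0.094, 0.001], [-0.094, 0.996, -0.0], [-0.001, -0.0, -1.0]]
contact_force: [-5.7, -1.9, 13.6]
finger_gap: -0.002
finger_force: 7.1
```

Flap d is blocked: 13.6 N with no travel. Moving on to c.

>>> carry_out --motion '[[[0, 0, -10], [0, 0, 0]], [[0, -40, 0], [0, 0, 0]], [[0, -40, 0], [0, 0, 0]], [[0, -35, 0], [0, 0, 0]], [[0, 0, 0], [0, 0, 0]], [[0, 0, 7], [0, 0, 0]], [[0, 0, 0], [0, 0, 0]]]'

```text
t: 4.9
tool_pos: [0.4977, 0.0695, 0.1106]
eef_rot: [[-0.995, -0.095, -0.001], [-0.095, 0.995, 0.0], [0.001, 0.0, -1.0]]
contact_force: [-0.2, -0.2, -0.5]
finger_gap: -0.004
finger_force: 0.0
```

>>> carry_out --motion '[[[0, 0, 1], [0, 0, 0]], [[0, 0, 1], [0, 0, 0]], [[0, 0, 0], [0, 0, 0]]]'

```text
t: 5.28
tool_pos: [0.4982, 0.0689, 0.1094]
eef_rot: [[-0.996, -0.094, 0.0], [-0.094, 0.996, 0.0], [-0.0, 0.0, -1.0]]
contact_force: [0.6, 0.6, 1.6]
finger_gap: 0.001
finger_force: 0.6
```

>>> carry_out --motion '[[[0, 0, 1], [0, 0, 0]], [[0, 0, 0], [0, 0, 0]]]'

```text
t: 5.52
tool_pos: [0.4983, 0.0687, 0.1083]
eef_rot: [[-0.996, -0.094, 0.0], [-0.094, 0.996, 0.0], [-0.0, 0.0, -1.0]]
contact_force: [-1.5, 1.0, 2.6]
finger_gap: 0.0
finger_force: 1.1
```

It is giving at about 2.6 N. I'll press a little further.

>>> carry_out --motion '[[[0, 0, 1], [0, 0, 0]], [[0, 0, 1], [0, 0, 0]], [[0, 0, 0], [0, 0, 0]]]'

```text
t: 5.9
tool_pos: [0.4983, 0.0686, 0.1063]
eef_rot: [[-0.996, -0.094, 0.0], [-0.094, 0.996, -0.0], [-0.0, -0.0, -1.0]]
contact_force: [0.7, 1.3, 1.9]
finger_gap: -0.001
finger_force: 0.9
```

>>> carry_out --motion '[[[0, 0, 1], [0, 0, 0]], [[0, 0, 1], [0, 0, 0]], [[0, 0, 0], [0, 0, 0]]]'

```text
t: 6.28
tool_pos: [0.4983, 0.0685, 0.1043]
eef_rot: [[-0.996, -0.094, 0.0], [-0.094, 0.996, -0.0], [-0.0, -0.0, -1.0]]
contact_force: [0.6, 0.9, 1.6]
finger_gap: -0.001
finger_force: 1.0
```

>>> carry_out --motion '[[[0, 0, 3], [0, 0, 0]], [[0, 0, 3], [0, 0, 0]], [[0, 0, 3], [0, 0, 0]], [[0, 0, 3], [0, 0, 0]], [[0, 0, 3], [0, 0, 0]], [[0, 0, 0], [0, 0, 0]]]'

```text
t: 7.02
tool_pos: [0.4976, 0.0687, 0.0887]
eef_rot: [[-0.996, -0.094, -0.002], [-0.094, 0.996, 0.0], [0.002, 0.0, -1.0]]
contact_force: [0.2, -0.4, 0.4]
finger_gap: 0.004
finger_force: 0.1
```

>>> carry_out --motion '[[[-1, 0, 3], [0, 0, 0]], [[-1, 0, 3], [0, 0, 0]], [[-1, 0, 2], [0, 0, 0]], [[0, 0, 2], [0, 0, 0]], [[0, 0, 0], [0, 0, 0]]]'

```text
t: 7.65
tool_pos: [0.5009, 0.0689, 0.0789]
eef_rot: [[-0.996, -0.094, -0.001], [-0.094, 0.996, 0.0], [0.001, 0.0, -1.0]]
contact_force: [-0.8, -0.8, 0.1]
finger_gap: 0.0
finger_force: 0.1
```

>>> carry_out --motion '[[[0, 0, 2], [0, 0, 0]], [[0, 0, 2], [0, 0, 0]], [[0, 0, 1], [0, 0, 0]], [[0, 0, 0], [0, 0, 0]]]'

```text
t: 8.15
tool_pos: [0.501, 0.069, 0.0741]
eef_rot: [[-0.996, -0.094, -0.001], [-0.094, 0.996, -0.0], [0.001, 0.0, -1.0]]
contact_force: [-0.6, -0.3, 1.0]
finger_gap: 0.0
finger_force: 0.5
```

>>> carry_out --motion '[[[0, 0, 1], [0, 0, 0]], [[0, 0, 1], [0, 0, 0]], [[0, 0, 0], [0, 0, 0]]]'

```text
t: 8.52
tool_pos: [0.5011, 0.069, 0.0721]
eef_rot: [[-0.996, -0.094, -0.0], [-0.094, 0.996, 0.0], [0.0, 0.0, -1.0]]
contact_force: [-0.2, -0.4, 0.9]
finger_gap: -0.001
finger_force: 0.7
```

>>> carry_out --motion '[[[0, 0, 1], [0, 0, 0]], [[0, 0, 1], [0, 0, 0]], [[0, 0, 0], [0, 0, 0]]]'

```text
t: 8.9
tool_pos: [0.5011, 0.0689, 0.0701]
eef_rot: [[-0.996, -0.094, -0.0], [-0.094, 0.996, 0.0], [0.0, 0.0, -1.0]]
contact_force: [0.1, 0.9, 1.7]
finger_gap: 0.003
finger_force: 0.6
```

>>> carry_out --motion '[[[0, 0, 1], [0, 0, 0]], [[0, 0, 1], [0, 0, 0]], [[0, 0, 0], [0, 0, 0]]]'

```text
t: 9.28
tool_pos: [0.5013, 0.069, 0.0689]
eef_rot: [[-0.996, -0.094, 0.0], [-0.094, 0.996, -0.0], [-0.0, -0.0, -1.0]]
contact_force: [-2.8, -0.8, 10.1]
finger_gap: -0.002
finger_force: 4.7
```

>>> carry_out --motion '[[[0, 0, 1], [0, 0, 0]], [[0, 0, 0], [0, 0, 0]]]'

```text
t: 9.52
tool_pos: [0.5014, 0.0689, 0.0687]
eef_rot: [[-0.996, -0.094, 0.001], [-0.094, 0.996, -0.0], [-0.001, -0.0, -1.0]]
contact_force: [-6.7, -0.7, 19.8]
finger_gap: 0.0
finger_force: 9.4
```

The flap is at its stop: 41 mm deep, which is about 0.75 rad. I'll retreat straight up.

>>> carry_out --motion '[[[0, 0, -3], [0, 0, 0]], [[0, 0, -15], [0, 0, 0]], [[0, 0, -30], [0, 0, 0]], [[0, 0, -40], [0, 0, 0]], [[20, 0, -40], [0, 0, 0]], [[40, 0, 0], [0, 0, 0]], [[40, 0, 0], [0, 0, 0]], [[0, 0, 0], [0, 0, 0]]]'

```text
t: 10.52
tool_pos: [0.4, 0.0597, 0.196]
eef_rot: [[-0.996, -0.094, 0.0], [-0.094, 0.996, -0.0], [-0.0, -0.0, -1.0]]
contact_force: [1.0, 0.2, -0.2]
finger_gap: -0.002
finger_force: 0.0
```

Run:
```python
from h import *
p,d=arm.get_image("side");cv2.imwrite("pics/s2.png",cv2.resize(p[60:340,100:540],None,fx=1.8,fy=1.8))
```

```text
(no output)
```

View pics/s2.png

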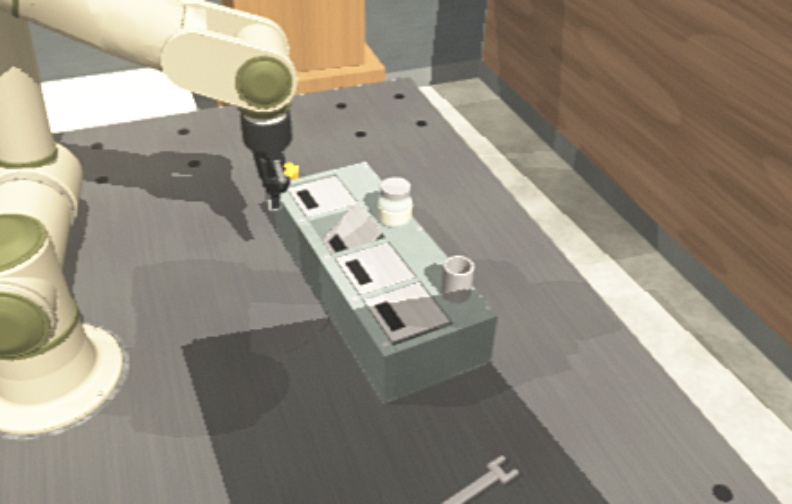

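The side view shows flap c tipped open at (352,230) with the other three flush. The jar and pipe are in place and the hand is clear at (275,190).

```bash
python3 -c "
from station import arm
print(arm.hand_in())"
```

```text
the job is handed in; nothing more can be done
None
```

Flap c, third from the -y end, was the unblocked one: I pushed it to its stop (about 0.75 rad), left it open with the hand clear, and handed the job in at about 10.6 s; no verdict was returned.

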